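# Find the loose jar cap and ring it with the bangle

### The job

One of the three screw caps on the white jars is loose: try every cap by twisting it gently anticlockwise (seen from above) until it either holds firm after its little slack or has kept turning a good 25 degrees, and never wring so hard that a jar is wrenched in its rubber seat (keep under 0.5 N m). Only when all three have been tried, take the wooden bangle from the gold tray and lay it flat round the loose cap, resting on that jar's shoulder, to mark it. Leave the other toiletries where they are.

Things in the scene. Friction and masses are not known exactly. Their poses are not given: they have to be found in the camera images.
- seat_left: Fixed black rubber coaster, 88 mm across, 4 mm thick, left in the row of three as the robot sees it (left is +y), holding a white jar by its foot; origin at its underside centre on the counter. Jar and cap share its vertical axis. The jar is 72 mm across and 54 mm tall with a flat top (the shoulder) 58 mm above the counter; the cap stands above that.
- cap_left (a joint): Turn of the screw cap above seat_left, rad, positive anticlockwise from above (opening); starts anywhere in 0 to 0.08 and stays where it is left. Turning it takes about 0.08 N m. A tight cap has only a little slack: it stops at some value from 0.1 to 0.2 and from there gives only with the jar itself. The loose cap goes on turning at 0.08 N m to well past 0.6. All three look alike, exactly one is loose, and it is any of the three places at random: it can only be felt.
- top_left (a point): Centre of the top face of cap_left, 88 mm above the counter. The cap is an aluminium cylinder with fine flutes, 44 mm across, 28 mm tall (its lower edge 2 mm above the jar's shoulder), with a thin dark rib on top.
- shoulder_left (a point): Centre of the jar's shoulder at seat_left, 58 mm above the counter: where the underside of the bangle rests when it lies round the cap.
- seat_middle: Fixed black rubber coaster, 88 mm across, 4 mm thick, middle in the row of three as the robot sees it (left is +y), holding a white jar by its foot; origin at its underside centre on the counter. Jar and cap share its vertical axis. The jar is 72 mm across and 54 mm tall with a flat top (the shoulder) 58 mm above the counter; the cap stands above that.
- cap_middle (a joint): Turn of the screw cap above seat_middle, rad, positive anticlockwise from above (opening); starts anywhere in 0 to 0.08 and stays where it is left. Turning it takes about 0.08 N m. A tight cap has only a little slack: it stops at some value from 0.1 to 0.2 and from there gives only with the jar itself. The loose cap goes on turning at 0.08 N m to well past 0.6. All three look alike, exactly one is loose, and it is any of the three places at random: it can only be felt.
- top_middle (a point): Centre of the top face of cap_middle, 88 mm above the counter. The cap is an aluminium cylinder with fine flutes, 44 mm across, 28 mm tall (its lower edge 2 mm above the jar's shoulder), with a thin dark rib on top.
- shoulder_middle (a point): Centre of the jar's shoulder at seat_middle, 58 mm above the counter: where the underside of the bangle rests when it lies round the cap.
- seat_right: Fixed black rubber coaster, 88 mm across, 4 mm thick, right in the row of three as the robot sees it (left is +y), holding a white jar by its foot; origin at its underside centre on the counter. Jar and cap share its vertical axis. The jar is 72 mm across and 54 mm tall with a flat top (the shoulder) 58 mm above the counter; the cap stands above that.
- cap_right (a joint): Turn of the screw cap above seat_right, rad, positive anticlockwise from above (opening); starts anywhere in 0 to 0.08 and stays where it is left. Turning it takes about 0.08 N m. A tight cap has only a little slack: it stops at some value from 0.1 to 0.2 and from there gives only with the jar itself. The loose cap goes on turning at 0.08 N m to well past 0.6. All three look alike, exactly one is loose, and it is any of the three places at random: it can only be felt.
- top_right (a point): Centre of the top face of cap_right, 88 mm above the counter. The cap is an aluminium cylinder with fine flutes, 44 mm across, 28 mm tall (its lower edge 2 mm above the jar's shoulder), with a thin dark rib on top.
- shoulder_right (a point): Centre of the jar's shoulder at seat_right, 58 mm above the counter: where the underside of the bangle rests when it lies round the cap.
- jar_1 (a joint): How far one of the three white jars (which place it stands at is random) has been wrung round in its rubber seat, rad, positive anticlockwise from above, 0 at rest. It stays at rest while a cap merely drags; once a tight cap has stopped, the jar yields about 0.2 rad per N m like a spring (0.25 N m gives 0.05 rad); drag can hold back part of that on release. Beyond 0.1 rad (0.5 N m) the jar counts as wrenched.
- jar_2 (a joint): How far one of the three white jars (which place it stands at is random) has been wrung round in its rubber seat, rad, positive anticlockwise from above, 0 at rest. It stays at rest while a cap merely drags; once a tight cap has stopped, the jar yields about 0.2 rad per N m like a spring (0.25 N m gives 0.05 rad); drag can hold back part of that on release. Beyond 0.1 rad (0.5 N m) the jar counts as wrenched.
- jar_3 (a joint): How far one of the three white jars (which place it stands at is random) has been wrung round in its rubber seat, rad, positive anticlockwise from above, 0 at rest. It stays at rest while a cap merely drags; once a tight cap has stopped, the jar yields about 0.2 rad per N m like a spring (0.25 N m gives 0.05 rad); drag can hold back part of that on release. Beyond 0.1 rad (0.5 N m) the jar counts as wrenched.
- tray: Fixed gold-tone aluminium tray, 180 x 200 mm, rim 12 mm high, walls 4 mm, floor 4 mm thick; origin at its underside centre.
- bangle: Loose brown wooden bangle (a rigid ring) lying flat in the tray: 69 mm outside, 57 mm inside, 14 mm high, about 40 g; origin at the centre of its underside, z up. It can be gripped across its outside.
- deodorant: Bystander: glass deodorant jar with white flip-top lid, 54 mm across, 74 mm tall, origin under its centre.
- brush_case: Bystander: white plastic travel toothbrush case, 210 x 28 x 22 mm, long along its x; origin under its centre.
- comb: Bystander: wooden hair comb, 170 x 40 x 6 mm, long along its x; origin under its middle.
- tweezer_set: Bystander: steel tweezers on a flat black holder, 100 x 60 x 14 mm; origin under its centre.

How it is judged (in metres and radians):
On the way, in this order (a step that is already met when the one before it is completed fails the run):
1. all three caps have been tried: each turned past its slack mark (0.10 rad), the loose one past 0.35 rad (value of joint each of cap_left, cap_middle, cap_right above 0.1 rad and value of joint any of cap_left, cap_middle, cap_right above 0.35 rad), for 0.2 s.
2. the bangle lies round the loose cap (((value of joint cap_left above 0.35 rad and distance between bangle and shoulder_left below 0.012 m) or (value of joint cap_middle above 0.35 rad and distance between bangle and shoulder_middle below 0.012 m) or (value of joint cap_right above 0.35 rad and distance between bangle and shoulder_right below 0.012 m))), for 0.2 s.
At the end, for the whole second after the job is handed in: Every cap stands past 0.10 rad and the loose one past 0.35 rad; the bangle lies at rest and flat (within 0.12 rad) round the loose cap, the centre of its underside within 12 mm of the centre of that jar's shoulder (all of step 1 and ((value of joint cap_left above 0.35 rad and distance between bangle and shoulder_left below 0.012 m) or (value of joint cap_middle above 0.35 rad and distance between bangle and shoulder_middle below 0.012 m) or (value of joint cap_right above 0.35 rad and distance between bangle and shoulder_right below 0.012 m)) and angle between bangle's own z axis and vertical below 0.12 rad and linear speed of bangle below 0.02 m/s); the robot touches nothing.
It fails at once if a jar wrenched in its seat (over 0.1 rad either way) ((value of joint jar_1 above 0.1 rad or value of joint jar_1 below -0.1 rad) or (value of joint jar_2 above 0.1 rad or value of joint jar_2 below -0.1 rad) or (value of joint jar_3 above 0.1 rad or value of joint jar_3 below -0.1 rad)).
It fails at once if a bystander moved by over 30 mm (distance of any of deodorant, brush_case, comb, tweezer_set from where it was at the start of the episode above 0.03 m).
It fails at once if a bystander tipped over 0.3 rad (angle between any of deodorant, brush_case, comb, tweezer_set's own z axis and vertical above 0.3 rad).
It also fails if it takes over 67 s, if anything falls off the work surface, if the arm or the gripper's body presses on something with over 40 N, if the wrist force passes 120 N, or if a joint passes its speed limit or range.

### The arm

A 7-joint arm with a two-finger parallel gripper is mounted at the origin on the work surface. World frame = base frame: x ahead of the robot, y to its left, z up, the work surface at z = 0. Lengths are in m, angles in degrees, forces in N, time in s.
With the tool pointing down it reaches from about 0.4 to 0.85 m from the base axis. Payload 10.4 kg.
Tool frame: the origin (TCP) lies between the finger pads; the fingertips stand 8 mm ahead of it and the grasp point (between the pads) lies 11 mm behind it (arm.finger_overhang is the distance from the TCP to the fingertips, in m); z points along the fingers, y is the line along which they close (so a half turn about z gives the same grasp; the last joint's range is limited). The gripper opens to 85 mm and grips with 20 to 120 N. Pads are 22 mm wide; open, the fingers measure 114 mm over their backs; the gripper's body (76 mm by 85 mm) begins 54 mm behind the grasp point. The pads swing forward as they close: fully open they stand 13 mm farther back than shut.
Start: joints at [-70.565, 19.034, -3.707, 83.658, 1.238, 77.344, -5.071], TCP at [0.221, 0.585, 0.239] pointing down, gripper open.
Joint ranges: [-148.97, 148.97], [-28.65, 121.19], [-84.17, 76.75], [9.2, 138.47], [-72.65, 252.65], [3.7, 117.97], [-149.18, 149.18]. Speed limits (degrees/s): [127.2, 127.2, 159.86, 159.86, 180, 180, 180].

### API

Orientations are given as [roll, pitch, yaw] about the fixed x, y, z axes, in that order (R = Rz(yaw) Ry(pitch) Rx(roll)).
In Python, from station import arm gives the robot as it stands. The module is installed in compiled form; this text tells all that it offers.
- The arm moves only by the tool drive_tool, never from a script. Its argument "deltas" is one flat list of numbers, 6 for each row, row after row: the shift along the tool's x, y, z as a fraction of full scale, then the turn, a rotation vector about the tool's x, y, z as a fraction of full scale. In form: [dx, dy, dz, ax, ay, az, dx, dy, dz, ax, ay, az, ...]. A call has 1 to 12 rows; each row is the pose to reach, as a shift and turn from the pose commanded when the call began, along the tool's axes at that moment, turning the shorter way round; what a row does not reach only later rows make up. Full scale, the value 1, is 0.15 m for a shift and 180 degrees for a turn. A row lasts 1/10 s, in which the tool goes at most 50 mm and 8.59 degrees, less where a joint would pass 70% of its speed; a pose out of reach is approached as far as the arm can. A call with a number of a shift or a turn outside -1 to 1 is refused whole. A call with a gripper value outside its range is refused whole. "hand" is the opening in per cent of the stroke, from 0 (shut) to 100 (fully open), set as the call begins (left out, the last holds). The fingers move at their own pace and stop on an object; the grip force is fixed at half the most. Time passes only in rows, so rows that repeat a pose let the fingers close. It gives the time, the measured TCP pose, the force, the opening and the grip force at its end, in the units of the state.
- arm.sense(): the state, without advancing time (a new reading comes with each control period).
- arm.grab_frame(name): name is "scene" or "side" or "wrist"; returns the picture (480x640x3 uint8, red, green, blue); there is no depth.
- arm.camera_model(name): a dict with "fx", "fy", "cx", "cy" (pixels), "position" and "attitude" of the camera in the world. Camera axes: x right, y down, z forward; pixel columns grow to the right and rows downward; lengths in m; the calibration is good to about 2 mm. The wrist camera is an equidistant fisheye: a pixel r from the principal point sees the ray r / f radians off the axis. A picture is of the moment at which its call begins: read the wrist's pose just before it. camera_model takes no time and is no camera call; for the wrist camera it gives the pose at the moment of the call.
- arm.sign_off(): hands the job in; it is judged then, once.
The state is a dict: "time_s": time; "joints": joint angles; "qvel": joint speeds; "joint_efforts": joint torques, N m; "ee_pos": TCP position; "eef_rot": TCP orientation; "wrist_force": force on the tool from outside, world axes, zero at the start; "moment": the same for the moment, N m; "opening": finger opening in m; "grasp_force": force on a finger pad.
Only numpy, scipy, OpenCV 4.12 (cv2) and the standard library are available. Lean on these libraries where they do the work, as an engineer would, in place of code of your own. Each camera call takes 0.05 s, during which the arm holds its last target. There are 200 camera calls.

## Working session

There is one attempt and no reset: what is moved stays moved. The work goes in short steps, Python scripts to look and compute and a tool call to move; the robot and the scene stay as the last step left them, time stands still between calls to the robot, and variables do not carry over. Pictures are saved under pics/ and viewed, at most 10 in all, crops included, and the job is handed in when it is done.

Besides the shell and the picture viewer there is one more tool, called after "Call:" as name(argument=value, ...), one argument or row to a line, values as JSON. drive_tool: Moves the arm, as the interface text tells. Its arguments: {"type":"object","properties":{"deltas":{"type":"array"},"hand":{"type":"number"}},"required":["deltas"]}

```bash
mkdir -p pics; python3 - <<'E'
from station import arm
import cv2
s=arm.sense();print({k:s[k] for k in('time_s','ee_pos','eef_rot','wrist_force','moment','opening')})
for n in('scene','side'):
    cv2.imwrite(f'pics/{n}0.png',arm.grab_frame(n)[:,:,::-1]); print(n,arm.camera_model(n))
print(arm.camera_model('wrist'))
E
```

```text
{'time_s': 0.0, 'ee_pos': array([0.22105926, 0.58420314, 0.23848931]), 'eef_rot': array([-1.79917048e+02,  3.62359571e-03,  1.59276870e+02]), 'wrist_force': array([-1.07318827,  0.19353517,  0.55051814]), 'moment': array([ 0.02183501, -0.01588262, -0.02167021]), 'opening': 0.0853442356203067}
scene {'fx': 515.9726346974265, 'fy': 515.9726346974265, 'cx': 317.00273830788205, 'cy': 244.19732283094862, 'position': array([ 1.27986511, -0.66770357,  0.76752774]), 'attitude': array([-122.72270911,    1.0261772 ,   43.35943982])}
side {'fx': 478.52089574558323, 'fy': 478.52089574558323, 'cx': 317.57471206018704, 'cy': 240.59317179414083, 'position': array([ 0.19446807, -0.60826735,  0.87806655]), 'attitude': array([-135.5936521 ,    0.2019702 ,  -30.51191392])}
{'fx': 371.64829954431775, 'fy': 371.64829954431775, 'cx': 323.0412397257068, 'cy': 239.42618767091372, 'position': array([0.14850148, 0.61179608, 0.37199939]), 'attitude': array([1.62348124e+02, 6.11849620e-02, 6.92406522e+01])}
```

View pics/scene0.png

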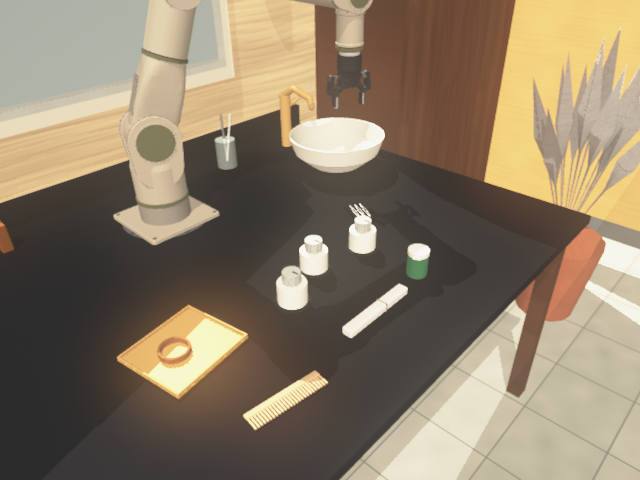

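View pics/side0.png

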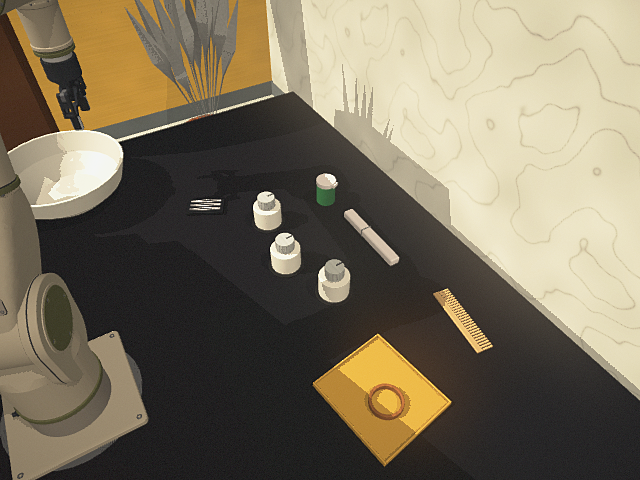

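The scene view shows cap tops at about (363,221), (314,241) and (291,272), with the bangle at (174,350). In the side view they are at (265,196), (285,239), (334,266) and (387,401). I'll enlarge both views next.

```bash
python3 - <<'E'
import cv2,numpy as np
a=cv2.imread('pics/scene0.png')[200:320,260:440]; b=cv2.imread('pics/side0.png')[180:310,235:375]
a=cv2.resize(a,None,fx=4,fy=4,interpolation=2)[:, :400*2]; b=cv2.resize(b,None,fx=4,fy=4,interpolation=2)
cv2.imwrite('pics/ca.png',a); cv2.imwrite('pics/cb.png',b)
E
```

```text
(no output)
```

View pics/ca.png

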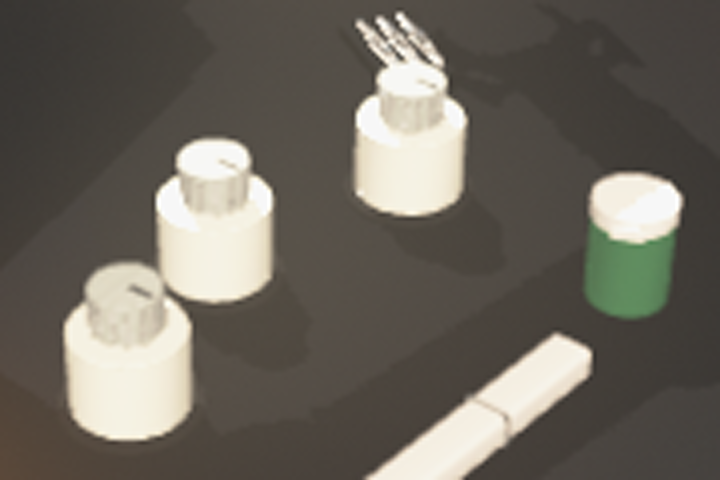

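View pics/cb.png

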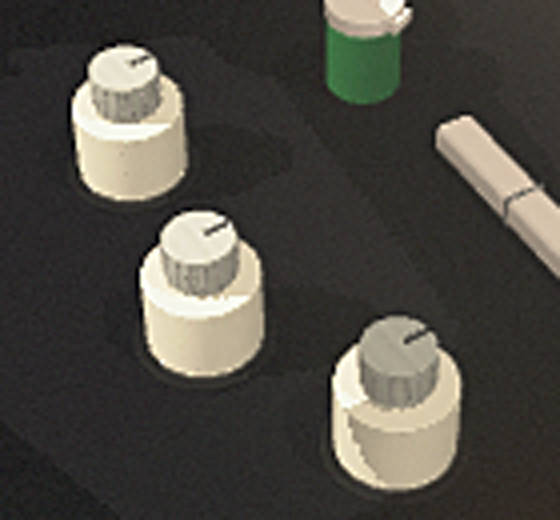

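Cap top centres from the crops. Scene: left (363,220.2), middle (313.5,240), right (291.2,272.2). Side: left (266,197.5), middle (284.8,239.8), right (334.5,266.5).

```bash
cat > h.py <<'E'
import numpy as np
from scipy.spatial.transform import Rotation as R
from station import arm
def ray(n,u,v,m=None):
    m=m or arm.camera_model(n); x,y=(u-m['cx'])/m['fx'],(v-m['cy'])/m['fy']
    if n=='wrist':
        r=np.hypot(x,y); d=np.array([x/r*np.sin(r),y/r*np.sin(r),np.cos(r)]) if r else np.array([0,0,1.])
    else: d=np.array([x,y,1.])
    return m['position'],R.from_euler('xyz',m['attitude'],degrees=True).apply(d)
def onz(n,u,v,z,m=None):
    p,d=ray(n,u,v,m); return p+d*(z-p[2])/d[2]
def project(m,P):
    c=R.from_euler('xyz',m['attitude'],degrees=True).inv().apply(np.atleast_2d(P)-m['position'])
    r=np.hypot(c[:,0],c[:,1]); t=np.arctan2(r,c[:,2])
    return np.c_[m['cx']+m['fx']*t*c[:,0]/r,m['cy']+m['fy']*t*c[:,1]/r]
def go(target,yaw=None):
    """whole move to target (TCP) and yaw in tool-axis fractions from measured pose, and max rows hint"""
    s=arm.sense(); Rt=R.from_euler('xyz',s['eef_rot'],degrees=True)
    d=Rt.inv().apply(np.array(target)-s['ee_pos'])
    g=R.from_euler('xyz',[180,0,s['eef_rot'][2] if yaw is None else yaw],degrees=True)
    w=(Rt.inv()*g).as_rotvec(degrees=True)
    print('frac',np.round(d/.15,3),np.round(w/180,4),'mm',np.round(d*1e3,1),'deg',np.round(w,2))
E
python3 - <<'E'
from h import *
P={'L':((363,220.2),(266,197.5),.088),'M':((313.5,240),(284.8,239.8),.088),'R':((291.2,272.2),(334.5,266.5),.088),'B':((174,350),(387,401),.011)}
for k,(a,b,z) in P.items(): print(k,onz('scene',*a,z).round(4),onz('side',*b,z).round(4))
for u,v in((190,308),(247,340),(180,391),(120,354)): print(onz('scene',u,v,.012).round(3))
E
```

```text
L [0.5549 0.2577 0.088 ] [0.5502 0.2585 0.088 ]
M [0.5252 0.1011 0.088 ] [0.521  0.1008 0.088 ]
R [ 0.5815 -0.0305  0.088 ] [ 0.5765 -0.0277  0.088 ]
B [ 0.5188 -0.3129  0.011 ] [ 0.5194 -0.3119  0.011 ]
[ 0.431 -0.212  0.012]
[ 0.609 -0.192  0.012]
[ 0.622 -0.367  0.012]
[ 0.447 -0.395  0.012]
```

```bash
cat >> h.py <<'E'
def plan(pts):
    """pts: list of (xyz,yaw): print fractions per call"""
    s=arm.sense(); p=s['ee_pos']; q=R.from_euler('xyz',s['eef_rot'],degrees=True)
    for t,y in pts:
        t=np.array(t); g=R.from_euler('xyz',[180,0,y],degrees=True)
        print('frac',np.round(q.inv().apply(t-p)/.15,3).tolist(),np.round((q.inv()*g).as_rotvec()/np.pi,4).tolist())
        p,q=t,g
E
python3 - <<'E'
from h import *
a=np.array(arm.sense()['ee_pos']); b=np.array([.535,.2,.24])
plan([(a+(b-a)/3,128),(a+(b-a)*2/3,97),(b,65)])
E
```

```text
frac [-0.955, -0.552, -0.002] [-0.0004, 0.0001, 0.1737]
frac [-1.102, 0.024, -0.003] [0.0, -0.0, 0.1722]
frac [-0.932, 0.588, -0.003] [0.0, -0.0, 0.1778]
```

Call:
drive_tool(
  deltas=[-0.95,-0.55,0,0,0,0.174,-0.95,-0.55,0,0,0,0.174,-0.95,-0.55,0,0,0,0.174,-0.95,-0.55,0,0,0,0.174,-0.95,-0.55,0,0,0,0.174],
)

```text
time_s: 0.6
ee_pos: [0.3278, 0.4544, 0.2394]
eef_rot: [180.0, 0.0, 127.5]
wrist_force: [-0.2, 0.1, 0.3]
opening: 0.0854
grasp_force: 0.0
```

Call:
drive_tool(
  deltas=[-1,0.02,0,0,0,0.172,-1,0.02,0,0,0,0.172,-1,0.02,0,0,0,0.172,-1,0.02,0,0,0,0.172,-1,0.02,0,0,0,0.172],
)

```text
time_s: 1.1
ee_pos: [0.4199, 0.3407, 0.2392]
eef_rot: [-180.0, -0.0, 97.0]
wrist_force: [-0.3, 0.5, 1.0]
opening: 0.0855
grasp_force: 0.0
```

Call:
drive_tool(
  deltas=[-0.93,0.59,0,0,0,0.178,-0.93,0.59,0,0,0,0.178,-0.93,0.59,0,0,0,0.178,-0.93,0.59,0,0,0,0.178,-0.93,0.59,0,0,0,0.178,-0.93,0.59,0,0,0,0.178],
)

```text
time_s: 1.7
ee_pos: [0.5236, 0.2154, 0.2388]
eef_rot: [-179.9, 0.0, 65.4]
wrist_force: [-0.3, 1.4, 0.4]
opening: 0.0852
grasp_force: 0.0
```

```bash
python3 - <<'E'
from h import *
import cv2,json
m=arm.camera_model('wrist'); im=arm.grab_frame('wrist')
s=arm.sense();print(s['time_s'],s['ee_pos'],s['eef_rot'],s['joints'].round(0) if hasattr(s['joints'],'round') else s['joints'],s['moment'])
json.dump({k:(v.tolist() if hasattr(v,'tolist') else v) for k,v in m.items()},open('w1.json','w'))
cv2.imwrite('pics/w1.png',im[:,:,::-1])
print(project(m,[[.5525,.258,.088],[.523,.101,.088],[.579,-.029,.088]]))
E
```

```text
1.75 [0.5234391  0.2156771  0.23893042] [-1.79933697e+02 -7.38524973e-03  6.54289552e+01] [-46.  12.  22.  94.  -5.  75. -48.] [-0.00532932 -0.00580307  0.01982829]
[[334.4833353  159.91813375]
 [375.42104162 335.94983831]
 [464.25101212 404.03063403]]
```

View pics/w1.png

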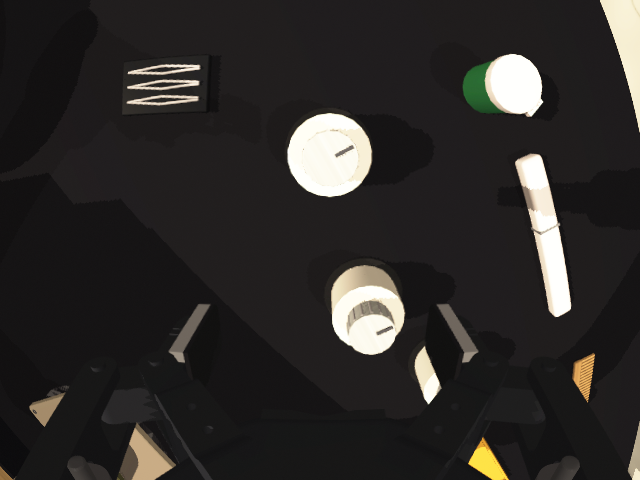

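The wrist view shows the left cap top centred at (330,158), the middle cap at (372,333), and the deodorant at upper right, clear of the fingers.

```bash
python3 - <<'E'
from h import *
import json
m=json.load(open('w1.json'))
L=onz('wrist',330,158,.088,m);M=onz('wrist',372,333,.088,m);print(L,M,onz('wrist',513,85,.074,m))
L=(L[0],L[1]);plan([((*L,.13),65),((*L,.07),65)])
E
```

```text
[0.54999804 0.26076003 0.088     ] [0.52133794 0.1053507  0.088     ] [0.7219821  0.25816928 0.074     ]
frac [0.347, 0.037, 0.726] [-0.0004, -0.0, 0.0024]
frac [0.0, -0.0, 0.4] [0.0, 0.0, 0.0]
```

Call:
drive_tool(
  deltas=[0.342,0.047,0.7,0,0,0,0.342,0.047,0.73,0,0,0,0.342,0.047,0.73,0,0,0,0.342,0.047,0.73,0,0,0],
  hand=80,
)

```text
time_s: 2.15
ee_pos: [0.5498, 0.2591, 0.1261]
eef_rot: [-179.8, 0.2, 65.4]
wrist_force: [-0.8, -0.4, 0.4]
opening: 0.0683
grasp_force: 0.0
```

Call:
drive_tool(
  deltas=[0,0,0.25,0,0,0,0,0,0.4,0,0,0,0,0,0.4,0,0,0,0,0,0.4,0,0,0],
)

```text
time_s: 2.55
ee_pos: [0.5531, 0.2572, 0.0717]
eef_rot: [180.0, -0.1, 65.1]
wrist_force: [0.2, -0.2, 1.2]
opening: 0.0678
grasp_force: 0.0
```

Call:
drive_tool(
  deltas=[0,0,0,0,0,0,0,0,0,0,0,0,0,0,0,0,0,0,0,0,0,0,0,0,0,0,0,0,0,0,0,0,0,0,0,0,0,0,0,0,0,0],
  hand=40,
)

```text
time_s: 3.25
ee_pos: [0.5499, 0.2597, 0.0724]
eef_rot: [-179.7, -0.1, 65.1]
wrist_force: [-19.6, 2.8, 19.9]
opening: 0.0422
grasp_force: 58.4
```

```bash
cat > r.py <<'E'
from h import *
s=arm.sense();print(s['time_s'],s['ee_pos'].round(4),s['eef_rot'].round(2),'F',s['wrist_force'].round(2),'M',s['moment'].round(3),s['opening'].round(4) if hasattr(s['opening'],'round') else s['opening'],s['grasp_force'])
E
python3 r.py
```

```text
3.25 [0.5499 0.2597 0.0724] [-1.7966e+02 -1.0000e-01  6.5140e+01] F [-19.65   2.81  19.9 ] M [ 0.696  4.475 -0.011] 0.042159744237326005 58.44817399978638
```

Call:
drive_tool(
  deltas=[0,-0.013,-0.013,0,0,0,0,-0.013,-0.013,0,0,-0.011,0,-0.013,-0.013,0,0,-0.022,0,-0.013,-0.013,0,0,-0.022],
)

```text
time_s: 3.65
ee_pos: [0.5497, 0.2596, 0.0728]
eef_rot: [-179.9, -0.1, 69.1]
wrist_force: [-4.6, 5.5, -2.4]
opening: 0.0422
grasp_force: 64.9
```

```bash
python3 r.py
```

```text
3.65 [0.5497 0.2596 0.0728] [-1.7987e+02 -1.3000e-01  6.9120e+01] F [-4.57  5.49 -2.36] M [1.305 1.186 0.034] 0.042209268459722546 64.92875933647156
```

Call:
drive_tool(
  deltas=[0,0,0,0,0,-0.011,0,0,0,0,0,-0.017,0,0,0,0,0,-0.017],
)

```text
time_s: 3.95
ee_pos: [0.5498, 0.2596, 0.0727]
eef_rot: [-179.9, -0.1, 72.2]
wrist_force: [-4.3, 5.6, -2.7]
opening: 0.0423
grasp_force: 65.0
```

```bash
python3 r.py
```

```text
3.95 [0.5498 0.2596 0.0727] [-1.7988e+02 -1.3000e-01  7.2150e+01] F [-4.34  5.64 -2.73] M [1.257 1.179 0.104] 0.0422682226754516 64.96003746986389
```

Call:
drive_tool(
  deltas=[0,0,0,0,0,-0.011,0,0,0,0,0,-0.011],
)

```text
time_s: 4.15
ee_pos: [0.5498, 0.2596, 0.0727]
eef_rot: [-179.9, -0.1, 74.1]
wrist_force: [-4.3, 5.6, -2.5]
opening: 0.042
grasp_force: 65.0
```

```bash
python3 r.py
```

```text
4.15 [0.5498 0.2596 0.0727] [-1.7988e+02 -1.4000e-01  7.4140e+01] F [-4.31  5.57 -2.48] M [ 1.231  1.097 -0.064] 0.042045727302431196 65.00907182693481
```

Call:
drive_tool(
  deltas=[0,0,0,0,0,-0.011,0,0,0,0,0,-0.011],
)

```text
time_s: 4.35
ee_pos: [0.5499, 0.2596, 0.0727]
eef_rot: [-179.9, -0.1, 76.1]
wrist_force: [-3.5, 5.0, -3.7]
opening: 0.0422
grasp_force: 65.0
```

```bash
python3 r.py
```

```text
4.35 [0.5499 0.2596 0.0727] [-1.7989e+02 -1.4000e-01  7.6110e+01] F [-3.46  5.03 -3.73] M [ 1.201  1.098 -0.188] 0.04219499832671262 65.00282049179077
```

Call:
drive_tool(
  deltas=[0,0,0,0,0,-0.008,0,0,0,0,0,-0.008],
)

```text
time_s: 4.55
ee_pos: [0.5499, 0.2595, 0.0727]
eef_rot: [-179.9, -0.1, 77.5]
wrist_force: [-3.7, 5.5, -3.5]
opening: 0.0418
grasp_force: 65.0
```

```bash
python3 r.py
```

```text
4.55 [0.5499 0.2595 0.0727] [-1.799e+02 -1.500e-01  7.752e+01] F [-3.69  5.54 -3.54] M [ 1.243  1.036 -0.275] 0.04181873590466536 64.99920845031738
```

Call:
drive_tool(
  deltas=[0,0,0,0,0,0,0,0,0,0,0,0,0,0,0,0,0,0],
  hand=80,
)

```text
time_s: 4.85
ee_pos: [0.5518, 0.257, 0.0727]
eef_rot: [179.9, -0.1, 77.4]
wrist_force: [-0.0, 0.4, -0.4]
opening: 0.0683
grasp_force: 0.0
```

```bash
python3 r.py; python3 - <<'E'
from h import *
plan([((.5499,.2596,.13),77.5),((.5208,.103,.13),65),((.5208,.103,.072),65)])
E
```

```text
4.85 [0.5518 0.257  0.0727] [ 1.7992e+02 -5.0000e-02  7.7350e+01] F [-0.05  0.41 -0.42] M [-0.063  0.041  0.009] 0.06826832190741458 0.0
frac [0.014, -0.015, -0.382] [0.0004, -0.0003, -0.0008]
frac [-1.061, 0.037, 0.0] [0.0, -0.0, 0.0694]
frac [0.0, -0.0, 0.387] [0.0, 0.0, 0.0]
```

Call:
drive_tool(
  deltas=[0,0,-0.3,0,0,0,-0.06,-0.015,-0.38,0,0,0,-0.06,-0.015,-0.38,0,0,0],
)

```text
time_s: 5.15
ee_pos: [0.5485, 0.2481, 0.1318]
eef_rot: [179.8, -0.2, 77.3]
wrist_force: [0.5, 0.3, -0.8]
opening: 0.0685
grasp_force: 0.0
```

Call:
drive_tool(
  deltas=[-0.987,0.037,0,0,0,0.07,-0.987,0.037,0,0,0,0.07,-0.987,0.037,0,0,0,0.07,-0.987,0.037,0,0,0,0.07,-0.987,0.037,0,0,0,0.07],
)

```text
time_s: 5.65
ee_pos: [0.5198, 0.102, 0.1285]
eef_rot: [-180.0, -0.0, 64.6]
wrist_force: [-0.3, 1.1, -0.4]
opening: 0.0679
grasp_force: 0.0
```

Call:
drive_tool(
  deltas=[0,0,0.2,0,0,0,0,0,0.387,0,0,0,0,0,0.387,0,0,0,0,0,0.387,0,0,0],
)

```text
time_s: 6.05
ee_pos: [0.5199, 0.1039, 0.0708]
eef_rot: [-180.0, 0.0, 64.8]
wrist_force: [1.2, 0.2, 0.9]
opening: 0.0684
grasp_force: 0.0
```

```bash
python3 r.py; python3 - <<'E'
from h import *
go((.5208,.103,.072),65)
E
```

```text
6.05 [0.5199 0.1039 0.0708] [-1.7996e+02  5.0000e-02  6.4840e+01] F [1.18 0.24 0.93] M [0.008 0.004 0.026] 0.06841754737545418 0.0
frac [-0.003  0.008 -0.008] [-0.0002  0.0003 -0.0009] mm [-0.5  1.2 -1.2] deg [-0.04  0.05 -0.16]
```

Close the gripper on the middle cap.

Call:
drive_tool(
  deltas=[0,0.004,-0.01,0,0,0,0,0.004,-0.01,0,0,0,0,0.004,-0.01,0,0,0,0,0.004,-0.01,0,0,0,0,0.004,-0.01,0,0,0,0,0.004,-0.01,0,0,0],
  hand=40,
)

```text
time_s: 6.65
ee_pos: [0.5212, 0.1036, 0.0742]
eef_rot: [180.0, -0.1, 64.8]
wrist_force: [-5.2, 0.0, 9.8]
opening: 0.042
grasp_force: 59.6
```

```bash
python3 r.py
```

```text
6.65 [0.5212 0.1036 0.0742] [ 1.7995e+02 -1.4000e-01  6.4790e+01] F [-5.2   0.02  9.82] M [0.089 1.084 0.005] 0.04204286222822356 59.58374619483948
```

Call:
drive_tool(
  deltas=[0,0,-0.005,0,0,-0.011,0,0,-0.005,0,0,-0.022,0,0,-0.005,0,0,-0.022],
)

```text
time_s: 6.95
ee_pos: [0.5212, 0.1037, 0.0743]
eef_rot: [179.9, -0.1, 68.8]
wrist_force: [-2.6, 1.9, 6.0]
opening: 0.0422
grasp_force: 61.8
```

```bash
python3 r.py
```

```text
6.95 [0.5212 0.1037 0.0743] [ 1.7994e+02 -1.1000e-01  6.8790e+01] F [-2.61  1.93  6.03] M [0.349 0.592 0.064] 0.04217132712588535 61.77419900894165
```

Call:
drive_tool(
  deltas=[0,0,0,0,0,-0.011,0,0,0,0,0,-0.017,0,0,0,0,0,-0.017],
)

```text
time_s: 7.25
ee_pos: [0.5211, 0.1037, 0.0743]
eef_rot: [179.9, -0.1, 71.8]
wrist_force: [-3.3, 2.5, 7.6]
opening: 0.0424
grasp_force: 61.9
```

```bash
python3 r.py
```

```text
7.25 [0.5211 0.1037 0.0743] [ 1.7995e+02 -1.1000e-01  7.1790e+01] F [-3.3   2.54  7.57] M [0.35  0.705 0.053] 0.042399999636973815 61.93130850791931
```

Call:
drive_tool(
  deltas=[0,0,0,0,0,-0.011,0,0,0,0,0,-0.011],
)

```text
time_s: 7.45
ee_pos: [0.5211, 0.1037, 0.0743]
eef_rot: [179.9, -0.1, 73.8]
wrist_force: [-2.6, 0.7, 8.2]
opening: 0.0424
grasp_force: 62.0
```

```bash
python3 r.py
```

```text
7.45 [0.5211 0.1037 0.0743] [ 1.7995e+02 -1.1000e-01  7.3800e+01] F [-2.65  0.7   8.21] M [0.291 0.737 0.081] 0.04241220087440806 61.97991728782654
```

Call:
drive_tool(
  deltas=[0,0,0,0,0,-0.011,0,0,0,0,0,-0.011],
)

```text
time_s: 7.65
ee_pos: [0.521, 0.1037, 0.0743]
eef_rot: [179.9, -0.1, 75.8]
wrist_force: [-2.5, 1.7, 7.8]
opening: 0.042
grasp_force: 62.0
```

```bash
python3 r.py
```

```text
7.65 [0.521  0.1037 0.0743] [ 1.7995e+02 -1.0000e-01  7.5780e+01] F [-2.52  1.65  7.83] M [0.284 0.708 0.059] 0.042035094664165995 62.010236978530884
```

Call:
drive_tool(
  deltas=[0,0,0,0,0,-0.011,0,0,0,0,0,-0.014],
)

```text
time_s: 7.85
ee_pos: [0.521, 0.1037, 0.0743]
eef_rot: [180.0, -0.1, 78.3]
wrist_force: [-2.8, 2.3, 8.2]
opening: 0.0421
grasp_force: 62.0
```

```bash
python3 r.py
```

```text
7.85 [0.521  0.1037 0.0743] [ 1.7995e+02 -1.0000e-01  7.8290e+01] F [-2.77  2.28  8.16] M [ 0.372  0.886 -0.093] 0.042149856042570384 62.032620906829834
```

Call:
drive_tool(
  deltas=[0,0,0,0,0,-0.008,0,0,0,0,0,-0.008],
)

```text
time_s: 8.05
ee_pos: [0.521, 0.1037, 0.0743]
eef_rot: [179.9, -0.1, 79.7]
wrist_force: [-3.5, 0.9, 7.9]
opening: 0.0421
grasp_force: 62.0
```

```bash
python3 r.py
```

```text
8.05 [0.521  0.1037 0.0743] [ 1.7995e+02 -9.0000e-02  7.9720e+01] F [-3.53  0.89  7.89] M [0.33  0.889 0.051] 0.0421325123680471 62.04594969749451
```

Call:
drive_tool(
  deltas=[0,0,0,0,0,-0.015,0,0,0,0,0,-0.03,0,0,0,0,0,-0.03],
)

```text
time_s: 8.35
ee_pos: [0.5208, 0.1037, 0.0743]
eef_rot: [180.0, -0.1, 85.2]
wrist_force: [-4.9, 1.8, 8.4]
opening: 0.0419
grasp_force: 62.1
```

```bash
python3 r.py
```

```text
8.35 [0.5208 0.1037 0.0743] [ 1.7995e+02 -9.0000e-02  8.5170e+01] F [-4.86  1.78  8.4 ] M [0.382 1.044 0.062] 0.04185460518254421 62.090200781822205
```

Call:
drive_tool(
  deltas=[0,0,0,0,0,-0.02,0,0,0,0,0,-0.04,0,0,0,0,0,-0.05,0,0,0,0,0,-0.05],
)

```text
time_s: 8.75
ee_pos: [0.5207, 0.1037, 0.0743]
eef_rot: [180.0, -0.1, 94.1]
wrist_force: [-4.3, 1.8, 9.9]
opening: 0.0425
grasp_force: 62.2
```

```bash
python3 r.py
```

```text
8.75 [0.5207 0.1037 0.0743] [ 1.7996e+02 -8.0000e-02  9.4140e+01] F [-4.27  1.84  9.9 ] M [0.341 1.157 0.05 ] 0.04248735017872711 62.166688442230225
```

Call:
drive_tool(
  deltas=[0,0,0,0,0,0,0,0,0,0,0,0,0,0,0,0,0,0],
  hand=80,
)

```text
time_s: 9.05
ee_pos: [0.5207, 0.1028, 0.0731]
eef_rot: [180.0, 0.0, 94.1]
wrist_force: [0.2, 0.9, -1.0]
opening: 0.0683
grasp_force: 0.0
```

```bash
python3 r.py; python3 - <<'E'
from h import *
plan([((.521,.1037,.13),94),((.577,-.0275,.13),65),((.577,-.0275,.073),65)])
E
```

```text
9.05 [0.5207 0.1028 0.0731] [179.97   0.    94.08] F [ 0.18  0.89 -0.99] M [-0.03  -0.022  0.001] 0.06828230260204066 0.0
frac [0.006, 0.003, -0.379] [0.0002, 0.0, 0.0004]
frac [-0.899, 0.311, 0.0] [-0.0, -0.0, 0.1611]
frac [0.0, -0.0, 0.38] [0.0, 0.0, 0.0]
```

The middle cap is loose: it turned 29 degrees with no stop. Next is the right cap.

Call:
drive_tool(
  deltas=[0,0,-0.3,0,0,0,0.006,0,-0.38,0,0,0],
)

```text
time_s: 9.25
ee_pos: [0.5222, 0.1038, 0.1334]
eef_rot: [179.8, -0.1, 94.0]
wrist_force: [1.1, -0.5, -0.1]
opening: 0.0684
grasp_force: 0.0
```

Call:
drive_tool(
  deltas=[-0.89,0.31,0,0,0,0.161,-0.89,0.31,0,0,0,0.161,-0.89,0.31,0,0,0,0.161,-0.89,0.31,0,0,0,0.161,-0.89,0.31,0,0,0,0.161],
)

```text
time_s: 9.75
ee_pos: [0.5766, -0.0273, 0.1298]
eef_rot: [180.0, 0.0, 64.9]
wrist_force: [-0.6, 0.4, -0.3]
opening: 0.0681
grasp_force: 0.0
```

Call:
drive_tool(
  deltas=[0,0,0.2,0,0,0,0,0,0.38,0,0,0,0,0,0.38,0,0,0,0,0,0.38,0,0,0],
)

```text
time_s: 10.15
ee_pos: [0.5763, -0.0252, 0.0734]
eef_rot: [-180.0, 0.0, 65.3]
wrist_force: [0.3, 0.3, 0.3]
opening: 0.0683
grasp_force: 0.0
```

```bash
python3 r.py; python3 - <<'E'
from h import *
go((.5768,-.0268,.073),65)
E
```

```text
10.15 [ 0.5763 -0.0252  0.0734] [-179.97    0.     65.26] F [0.29 0.34 0.27] M [-0.018 -0.074  0.034] 0.06827350897529019 0.0
frac [-0.008  0.008  0.002] [-0.0002  0.      0.0014] mm [-1.3  1.2  0.4] deg [-0.03  0.    0.26]
```

Call:
drive_tool(
  deltas=[-0.004,0.004,0,0,0,0,-0.004,0.004,0,0,0,0,-0.004,0.004,0,0,0,0,-0.004,0.004,0,0,0,0,-0.004,0.004,0,0,0,0,-0.004,0.004,0,0,0,0],
  hand=40,
)

```text
time_s: 10.75
ee_pos: [0.5769, -0.0262, 0.075]
eef_rot: [-180.0, -0.1, 65.2]
wrist_force: [-7.1, 2.0, 12.7]
opening: 0.0422
grasp_force: 59.7
```

```bash
python3 r.py
```

```text
10.75 [ 0.5769 -0.0262  0.075 ] [-1.7999e+02 -1.0000e-01  6.5160e+01] F [-7.13  2.03 12.69] M [ 0.444  1.77  -0.014] 0.04218054404422056 59.6706748008728
```

Call:
drive_tool(
  deltas=[0,0,-0.005,0,0,-0.011,0,0,-0.005,0,0,-0.022,0,0,-0.005,0,0,-0.022],
)

```text
time_s: 11.05
ee_pos: [0.5767, -0.0262, 0.0751]
eef_rot: [-180.0, -0.1, 69.2]
wrist_force: [-4.6, 1.8, 6.2]
opening: 0.042
grasp_force: 60.9
```

```bash
python3 r.py
```

```text
11.05 [ 0.5767 -0.0262  0.0751] [-1.7999e+02 -8.0000e-02  6.9200e+01] F [-4.64  1.82  6.17] M [0.4   1.126 0.063] 0.04202837162279229 60.90961217880249
```

Call:
drive_tool(
  deltas=[0,0,0,0,0,-0.011,0,0,0,0,0,-0.014],
)

```text
time_s: 11.25
ee_pos: [0.5767, -0.0262, 0.0751]
eef_rot: [-180.0, -0.1, 71.7]
wrist_force: [-4.6, 1.7, 6.6]
opening: 0.0421
grasp_force: 61.0
```

```bash
python3 r.py
```

```text
11.25 [ 0.5767 -0.0262  0.0751] [-1.7999e+02 -8.0000e-02  7.1690e+01] F [-4.59  1.66  6.57] M [ 0.434  1.164 -0.273] 0.04209299901444874 60.958208441734314
```

Call:
drive_tool(
  deltas=[0,0,0,0,0,-0.003,0,0,0,0,0,-0.003],
)

```text
time_s: 11.45
ee_pos: [0.5766, -0.0262, 0.0751]
eef_rot: [-180.0, -0.1, 72.2]
wrist_force: [-4.8, 2.7, 5.8]
opening: 0.042
grasp_force: 61.0
```

```bash
python3 r.py
```

```text
11.45 [ 0.5766 -0.0262  0.0751] [-1.7999e+02 -8.0000e-02  7.2180e+01] F [-4.84  2.71  5.82] M [ 0.427  1.249 -0.167] 0.042010621088256775 60.95858037471771
```

Call:
drive_tool(
  deltas=[0,0,0,0,0,-0.005,0,0,0,0,0,-0.005],
)

```text
time_s: 11.65
ee_pos: [0.5766, -0.0262, 0.0751]
eef_rot: [-180.0, -0.1, 73.1]
wrist_force: [-5.5, 1.2, 6.3]
opening: 0.0419
grasp_force: 61.0
```

```bash
python3 r.py
```

```text
11.65 [ 0.5766 -0.0262  0.0751] [-1.7998e+02 -8.0000e-02  7.3090e+01] F [-5.49  1.22  6.26] M [ 0.373  1.138 -0.205] 0.041876534268692214 60.97147464752197
```

```bash
cat > av.py <<'E'
from h import *
M=[]
for i in range(8): arm.grab_frame('wrist'); M.append(arm.sense()['moment'][2])
print(np.round(M,3),np.mean(M))
E
python3 av.py
```

```text
[-0.2   -0.177 -0.216 -0.224 -0.187 -0.183 -0.25  -0.241] -0.2096511933257399
```

Call:
drive_tool(
  deltas=[0,0,0,0,0,-0.004,0,0,0,0,0,-0.007],
)

```text
time_s: 12.25
ee_pos: [0.5766, -0.0262, 0.0751]
eef_rot: [-180.0, -0.1, 74.3]
wrist_force: [-4.9, 2.5, 5.8]
opening: 0.0422
grasp_force: 61.0
```

```bash
python3 av.py;python3 r.py
```

```text
[-0.316 -0.304 -0.299 -0.268 -0.346 -0.294 -0.334 -0.249] -0.30123955535894775
12.65 [ 0.5766 -0.0262  0.0751] [-1.7998e+02 -8.0000e-02  7.4320e+01] F [-5.75  2.11  6.43] M [ 0.454  1.152 -0.249] 0.042091280896036275 60.987428426742554
```

The right cap is tight. I'll release it and go over the tray.

Call:
drive_tool(
  deltas=[0,0,0,0,0,0,0,0,0,0,0,0,0,0,0,0,0,0],
  hand=100,
)

```text
time_s: 12.95
ee_pos: [0.5771, -0.0269, 0.0742]
eef_rot: [179.9, -0.0, 74.3]
wrist_force: [-0.2, 0.7, 0.1]
opening: 0.0831
grasp_force: 0.0
```

```bash
python3 r.py; python3 - <<'E'
from h import *
plan([((.575,-.04,.18),74),((.547,-.175,.18),82),((.519,-.31,.18),90)])
E
```

```text
12.95 [ 0.5771 -0.0269  0.0742] [ 1.7994e+02 -2.0000e-02  7.4320e+01] F [-0.17  0.7   0.1 ] M [0.02  0.006 0.001] 0.0831051595230434 0.0
frac [-0.088, 0.011, -0.705] [0.0003, -0.0001, 0.0018]
frac [-0.917, 0.069, 0.0] [0.0, 0.0, -0.0444]
frac [-0.917, -0.06, -0.0] [0.0, 0.0, -0.0444]
```

Call:
drive_tool(
  deltas=[0,0,-0.33,0,0,0,-0.088,0.01,-0.7,0,0,0,-0.088,0.01,-0.7,0,0,0],
)

```text
time_s: 13.25
ee_pos: [0.5773, -0.0419, 0.1849]
eef_rot: [179.5, -0.2, 74.2]
wrist_force: [-0.3, -0.6, -0.9]
opening: 0.0852
grasp_force: 0.0
```

Call:
drive_tool(
  deltas=[-0.92,0.07,0,0,0,-0.044,-0.92,0.07,0,0,0,-0.044,-0.92,0.07,0,0,0,-0.044,-0.92,0.07,0,0,0,-0.044],
)

```text
time_s: 13.65
ee_pos: [0.5452, -0.1826, 0.1791]
eef_rot: [180.0, 0.1, 81.7]
wrist_force: [-0.9, 0.0, -0.4]
opening: 0.0856
grasp_force: 0.0
```

Call:
drive_tool(
  deltas=[-0.92,-0.06,0,0,0,-0.044,-0.92,-0.06,0,0,0,-0.044,-0.92,-0.06,0,0,0,-0.044,-0.92,-0.06,0,0,0,-0.044,-0.92,-0.06,0,0,0,-0.044,-0.92,-0.06,0,0,0,-0.044],
)

```text
time_s: 14.25
ee_pos: [0.5205, -0.3097, 0.1784]
eef_rot: [180.0, -0.1, 90.2]
wrist_force: [0.3, 0.0, -1.0]
opening: 0.0853
grasp_force: 0.0
```

```bash
python3 - <<'E'
from h import *
import cv2,json
m=arm.camera_model('wrist'); im=arm.grab_frame('wrist')
json.dump({k:(v.tolist() if hasattr(v,'tolist') else v) for k,v in m.items()},open('w2.json','w'))
cv2.imwrite('pics/w2.png',im[:,:,::-1])
print(project(m,[.519,-.3125,.018]))
E
python3 r.py
```

```text
[[321.31864353 224.44813748]]
14.3 [ 0.5206 -0.3094  0.1785] [ 1.7999e+02 -5.0000e-02  9.0280e+01] F [ 0.48  0.22 -0.25] M [-0.035  0.008 -0.022] 0.08506565537025147 0.0
```

View pics/w2.png

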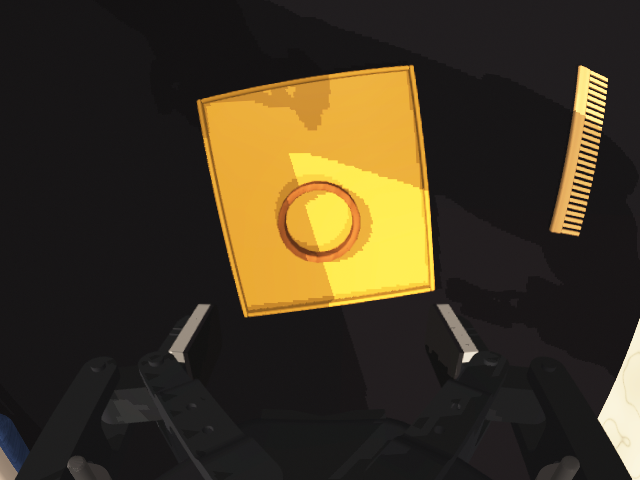

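The bangle's ring is centred at (319,222), clear of the tray walls along the finger line.

```bash
python3 - <<'E'
from h import *
import json
m=json.load(open('w2.json')); B=onz('wrist',319,222,.018,m); print(B)
plan([((B[0],B[1],.05),90),((B[0],B[1],.015),90)])
E
```

```text
[ 0.51709864 -0.31043056  0.018     ]
frac [-0.007, -0.023, 0.856] [0.0, -0.0003, 0.0016]
frac [0.0, -0.0, 0.233] [0.0, 0.0, 0.0]
```

Call:
drive_tool(
  deltas=[-0.01,-0.018,0.3,0,0,0,-0.01,-0.018,0.6,0,0,0,-0.01,-0.018,0.85,0,0,0,-0.01,-0.018,0.85,0,0,0],
)

```text
time_s: 14.7
ee_pos: [0.5148, -0.3093, 0.0464]
eef_rot: [-179.6, -0.2, 90.3]
wrist_force: [-0.1, 0.5, -0.0]
opening: 0.0856
grasp_force: 0.0
```

Call:
drive_tool(
  deltas=[0,0,0.12,0,0,0,0,0,0.23,0,0,0,0,0,0.23,0,0,0,0,0,0.23,0,0,0],
)

```text
time_s: 15.1
ee_pos: [0.5176, -0.3125, 0.0176]
eef_rot: [180.0, 0.0, 90.2]
wrist_force: [1.4, -0.6, 1.0]
opening: 0.0857
grasp_force: 0.0
```

```bash
python3 r.py
```

```text
15.1 [ 0.5176 -0.3125  0.0176] [1.7997e+02 1.0000e-02 9.0180e+01] F [ 1.38 -0.63  0.96] M [-0.001  0.028 -0.002] 0.08572555247151985 0.0
```

Call:
drive_tool(
  deltas=[0,0,0,0,0,0,0,0,0,0,0,0,0,0,0,0,0,0,0,0,0,0,0,0,0,0,0,0,0,0],
  hand=65,
)

```text
time_s: 15.6
ee_pos: [0.5174, -0.3126, 0.0171]
eef_rot: [180.0, 0.0, 90.2]
wrist_force: [0.6, -1.4, 0.5]
opening: 0.0558
grasp_force: 0.5
```

```bash
python3 r.py
```

```text
15.6 [ 0.5174 -0.3126  0.0171] [179.96   0.    90.16] F [ 0.59 -1.36  0.46] M [-0.001 -0.166  0.031] 0.05579498810824982 0.49087846316979267
```

It closed past 69 mm, so the tips passed above the ring. I'll open the gripper and look.

Call:
drive_tool(
  deltas=[0,0,-0.1,0,0,0,0,0,-0.1,0,0,0,0,0,-0.1,0,0,0,0,0,-0.1,0,0,0],
  hand=100,
)

```text
time_s: 16.0
ee_pos: [0.5169, -0.3125, 0.0315]
eef_rot: [-180.0, -0.0, 90.2]
wrist_force: [-1.6, 0.3, -0.0]
opening: 0.0851
grasp_force: 0.0
```

```bash
python3 - <<'E'
from h import *
import cv2,json
m=arm.camera_model('wrist'); im=arm.grab_frame('wrist')
json.dump({k:(v.tolist() if hasattr(v,'tolist') else v) for k,v in m.items()},open('w3.json','w'))
cv2.imwrite('pics/w3.png',im[:,:,::-1])
print(project(m,[.518,-.311,.018]))
E
python3 r.py
```

```text
[[326.11276421 302.38761868]]
16.05 [ 0.5168 -0.3124  0.0314] [-1.7997e+02 -2.0000e-02  9.0150e+01] F [-0.92 -0.21 -0.45] M [ 0.03   0.002 -0.019] 0.08517681490945404 0.0
```

View pics/w3.png

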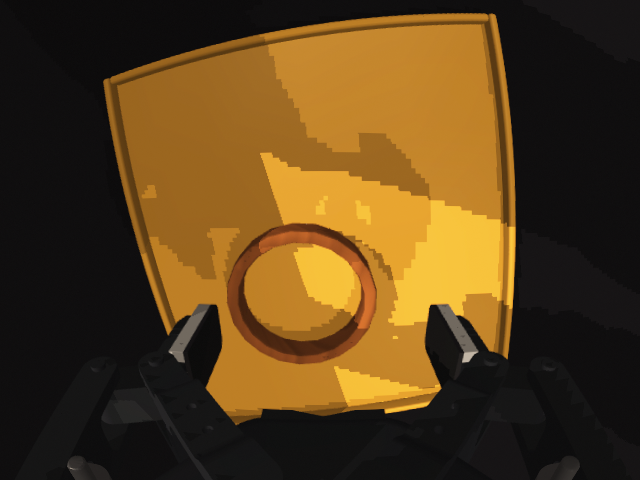

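The bangle lies flat but has been dragged a little. Its ring is now centred at about (302,293).

```bash
python3 - <<'E'
from h import *
import json
m=json.load(open('w3.json')); B=onz('wrist',302,292.5,.018,m); print(B)
# ring outline check
t=np.linspace(0,2*np.pi,5)[:4]; print(project(m,[[B[0]+.0345*np.cos(a),B[1]+.0345*np.sin(a),.018] for a in t]).round())
plan([((B[0],B[1],.03),90),((B[0],B[1],.006),90)])
E
```

```text
[ 0.50741255 -0.30616033  0.018     ]
[[380. 292.]
 [301. 216.]
 [225. 291.]
 [304. 357.]]
frac [0.042, -0.063, 0.009] [-0.0001, -0.0001, 0.0008]
frac [0.0, -0.0, 0.16] [0.0, 0.0, 0.0]
```

Call:
drive_tool(
  deltas=[0.03,-0.058,0.02,0,0,0,0.03,-0.058,0.02,0,0,0,0.03,-0.058,0.09,0,0,0,0.03,-0.058,0.16,0,0,0,0.03,-0.058,0.16,0,0,0,0.03,-0.058,0.16,0,0,0],
  hand=97,
)

```text
time_s: 16.65
ee_pos: [0.5081, -0.3081, 0.007]
eef_rot: [-179.9, -0.0, 90.1]
wrist_force: [1.2, -0.6, 0.5]
opening: 0.0828
grasp_force: 0.0
```

```bash
python3 r.py
```

```text
16.65 [ 0.5081 -0.3081  0.007 ] [-1.7994e+02 -2.0000e-02  9.0150e+01] F [ 1.21 -0.65  0.46] M [-0.029 -0.023 -0.002] 0.08277522042771845 0.0
```

Call:
drive_tool(
  deltas=[0,0,0,0,0,0,0,0,0,0,0,0,0,0,0,0,0,0,0,0,0,0,0,0,0,0,0,0,0,0],
  hand=65,
)

```text
time_s: 17.15
ee_pos: [0.5085, -0.3084, 0.0089]
eef_rot: [180.0, -0.0, 90.1]
wrist_force: [-4.1, 2.4, 10.7]
opening: 0.0667
grasp_force: 63.8
```

```bash
python3 r.py
```

```text
17.15 [ 0.5085 -0.3084  0.0089] [ 1.7996e+02 -2.0000e-02  9.0130e+01] F [-4.12  2.42 10.67] M [ 0.581  1.109 -0.109] 0.06668556818817171 63.80246847867966
```

Gripped. Now lift and take one wrist frame to get the bangle's offset along the pads.

Call:
drive_tool(
  deltas=[0,0,-0.2,0,0,0,0,0,-0.4,0,0,0,0,0,-0.7,0,0,0,0,0,-1,0,0,0,0,0,-1,0,0,0,0,0,-1,0,0,0],
)

```text
time_s: 17.75
ee_pos: [0.509, -0.3084, 0.1589]
eef_rot: [179.8, 0.0, 90.2]
wrist_force: [-0.5, 0.1, -1.0]
opening: 0.0667
grasp_force: 67.3
```

```bash
python3 - <<'E'
from h import *
import cv2,json
m=arm.camera_model('wrist'); im=arm.grab_frame('wrist'); s=arm.sense()
json.dump({k:(v.tolist() if hasattr(v,'tolist') else v) for k,v in m.items()},open('w4.json','w'))
cv2.imwrite('pics/w4.png',cv2.resize(im[200:440,160:480,::-1],(800,600)))
p=s['ee_pos']
t=np.linspace(0,2*np.pi,5)[:4]
for z,r in((.009,.0345),(.009,.0285)): print(((project(m,[[p[0]+r*np.cos(a),p[1]+r*np.sin(a),p[2]+z] for a in t])-[160,200])*2.5).round())
plan([((.513,-.20,.16),90),((.516,-.06,.16),90),((.5205,.075,.16),90)])
E
python3 r.py
```

```text
[[621. 319.]
 [406. 115.]
 [189. 319.]
 [405. 486.]]
[[584. 320.]
 [405. 154.]
 [226. 320.]
 [405. 461.]]
frac [0.719, 0.033, -0.017] [0.0001, -0.0001, 0.0009]
frac [0.933, 0.02, 0.0] [0.0, 0.0, 0.0]
frac [0.9, 0.03, 0.0] [0.0, 0.0, 0.0]
17.8 [ 0.5083 -0.3079  0.1575] [ 1.7998e+02 -2.0000e-02  9.0160e+01] F [ 0.18 -0.31 -0.71] M [0.001 0.029 0.016] 0.06639240967829117 67.28117326274514
```

View pics/w4.png

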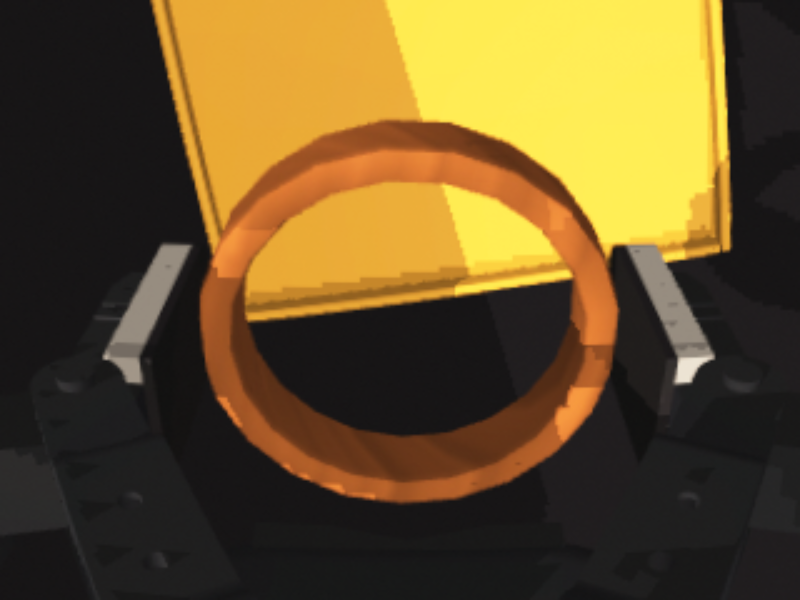

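The ring is held level. The outer edge of its top face spans u 201..617 and v 150..503 in the crop, so I'll fit its offset.

```bash
python3 - <<'E'
from h import *
import json
from scipy.optimize import least_squares
m=json.load(open('w4.json')); p=np.array([.5085,-.3081,.158])
t=np.linspace(0,2*np.pi,73)
def ex(x):
    o=[]
    for r in(.0345,.0285):
        q=(project(m,np.c_[p[0]+x[0]+r*np.cos(t),p[1]+x[1]+r*np.sin(t),0*t+p[2]+x[2]])-[160,200])*2.5
        o+=[q[:,0].min(),q[:,0].max(),q[:,1].min(),q[:,1].max()]
    return np.array(o)
obs=np.array([201,617,150,503,232,574,182,480]);
f=least_squares(lambda x:ex(x)-obs,[0,0,.009],x_scale=.001);print(f.x.round(4),f.fun.round(1))
E
```

```text
[-0.0001 -0.0062  0.0054] [-4.1 -2.  -0.7 -1.9  0.6  5.4  4.6 -3. ]
```

Call:
drive_tool(
  deltas=[0.3,0.01,0,0,0,0,0.6,0.02,-0.01,0,0,0,0.72,0.033,-0.017,0,0,0,0.72,0.033,-0.017,0,0,0],
)

```text
time_s: 18.2
ee_pos: [0.5132, -0.1962, 0.1588]
eef_rot: [-179.9, -0.1, 90.5]
wrist_force: [-0.1, -1.2, -1.1]
opening: 0.0668
grasp_force: 67.3
```

Call:
drive_tool(
  deltas=[0.3,0,0,0,0,0,0.6,0.01,0,0,0,0,0.93,0.02,0,0,0,0,0.93,0.02,0,0,0,0],
)

```text
time_s: 18.6
ee_pos: [0.5155, -0.0543, 0.1589]
eef_rot: [-179.9, -0.1, 90.6]
wrist_force: [-0.3, -0.2, -1.6]
opening: 0.067
grasp_force: 67.3
```

Call:
drive_tool(
  deltas=[0.3,0,0,0,0,0,0.6,0.01,0,0,0,0,0.9,0.03,0,0,0,0,0.9,0.03,0,0,0,0,0.9,0.03,0,0,0,0],
)

```text
time_s: 19.1
ee_pos: [0.5195, 0.0741, 0.1591]
eef_rot: [-179.9, 0.1, 90.2]
wrist_force: [0.5, -0.8, -1.2]
opening: 0.0671
grasp_force: 67.3
```

Call:
drive_tool(
  deltas=[0.22,0.006,0,0,0,0,0.22,0.006,0.15,0,0,0,0.22,0.006,0.32,0,0,0,0.22,0.006,0.32,0,0,0,0.22,0.006,0.32,0,0,0],
)

```text
time_s: 19.6
ee_pos: [0.5207, 0.1055, 0.1122]
eef_rot: [-179.9, 0.1, 90.0]
wrist_force: [0.3, 0.6, -0.8]
opening: 0.0664
grasp_force: 67.3
```

```bash
python3 r.py; python3 - <<'E'
from h import *
import cv2,json
m=arm.camera_model('wrist')
w=arm.grab_frame('wrist')[:,:,::-1];a=arm.grab_frame('scene')[:,:,::-1];b=arm.grab_frame('side')[:,:,::-1]
json.dump({k:(v.tolist() if hasattr(v,'tolist') else v) for k,v in m.items()},open('w5.json','w'))
for n,i in zip('wab',(w,a,b)): cv2.imwrite(f'pics/z{n}.png',i)
W=cv2.resize(w[200:425,160:460],(400,300)); A=cv2.resize(a[205:280,265:365],(400,300),interpolation=2); B=cv2.resize(b[195:270,235:335],(400,300),interpolation=2)
cv2.imwrite('pics/comp.png',np.vstack([np.hstack([A,B]),np.hstack([W,0*W])]))
E
```

```text
19.6 [0.5207 0.1055 0.1122] [-1.7994e+02  6.0000e-02  9.0010e+01] F [ 0.29  0.56 -0.83] M [ 0.003 -0.024 -0.016] 0.06639585954743987 67.25999660789967
```

View pics/comp.png

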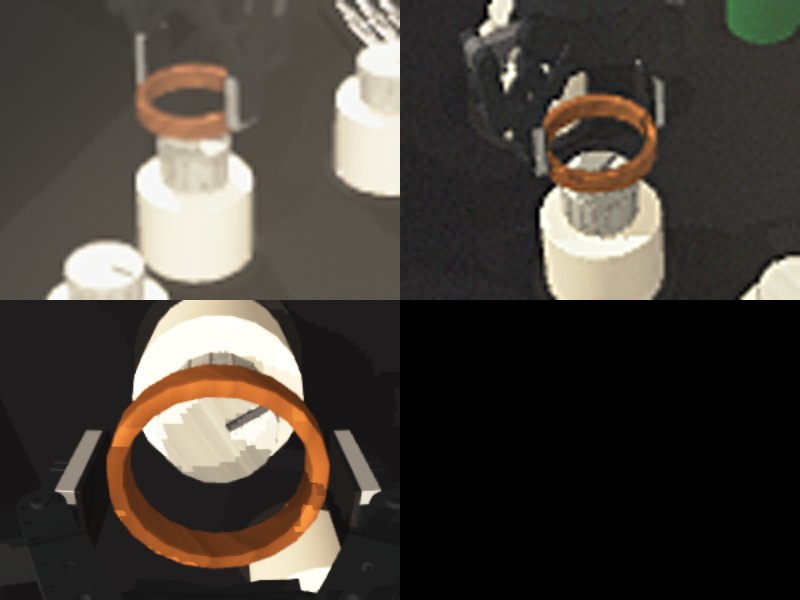

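The composite shows the ring held level just above the middle cap. Its silhouette centre is at about (311.7,230.2) in the scene view and (285.2,230.7) in the side view. I'll triangulate it against the cap top.

```bash
python3 - <<'E'
from h import *
import json
from scipy.optimize import least_squares
def tri(a,b):
    A=[];c=[]
    for n,uv in(('scene',a),('side',b)):
        p,d=ray(n,*uv); d=d/np.linalg.norm(d); P=np.eye(3)-np.outer(d,d); A.append(P);c.append(P@p)
    return np.linalg.lstsq(np.vstack(A),np.hstack(c),rcond=None)[0]
cap=tri((313.5,240),(284.8,239.8)); r=tri((311.75,230.25),(285.25,230.75))
print(cap,r,r-cap+[.521,.1037,.088])
m=json.load(open('w5.json')); p=np.array([.5207,.1055,.1122]); t=np.linspace(0,2*np.pi,73)
def ex(x):
    o=[]
    for rr in(.0345,):
        q=(project(m,np.c_[p[0]+x[0]+rr*np.cos(t),p[1]+x[1]+rr*np.sin(t),0*t+p[2]+x[2]])-[160,200])*4/3
        o+=[q[:,0].min(),q[:,0].max(),q[:,1].min(),q[:,1].max()]
    return np.array(o)
f=least_squares(lambda x:ex(x)-[108,329,378-300,568-300],[0,0,.009],x_scale=.001);print(f.x,f.fun)
print(onz('wrist',160+219*.75,200+(438-300)*.75,.088,m))
E
```

```text
[0.52231774 0.10379374 0.08520211] [0.52303216 0.09874029 0.11707115] [0.52171442 0.09864655 0.11986904]
[ 6.01776406e-05 -5.71804613e-03  4.49473307e-03] [-0.96707341  0.96834153  0.99998051 -1.3058151 ]
[0.52098112 0.10087019 0.088     ]
```

Call:
drive_tool(
  deltas=[0.031,0.002,0,0,0,0,0.031,0.002,0,0,0,0,0.031,0.002,0.1,0,0,0,0.031,0.002,0.2,0,0,0,0.031,0.002,0.26,0,0,0,0.031,0.002,0.26,0,0,0],
)

```text
time_s: 20.35
ee_pos: [0.5202, 0.112, 0.0723]
eef_rot: [-179.9, 0.0, 90.2]
wrist_force: [-0.1, 0.1, -1.0]
opening: 0.0669
grasp_force: 67.3
```

```bash
python3 r.py
```

```text
20.35 [0.5202 0.112  0.0723] [-1.799e+02  4.000e-02  9.017e+01] F [-0.09  0.09 -0.98] M [-0.01   0.008 -0.009] 0.0668627876119577 67.28515774011612
```

Call:
drive_tool(
  deltas=[-0.01,0.003,0.013,0,0,0,-0.01,0.003,0.027,0,0,0,-0.01,0.003,0.027,0,0,0],
)

```text
time_s: 20.65
ee_pos: [0.5216, 0.1105, 0.0695]
eef_rot: [180.0, -0.0, 90.1]
wrist_force: [0.1, -1.1, -0.9]
opening: 0.0668
grasp_force: 67.3
```

```bash
python3 r.py
```

```text
20.65 [0.5216 0.1105 0.0695] [ 1.7997e+02 -1.0000e-02  9.0140e+01] F [ 0.07 -1.06 -0.85] M [ 0.026  0.048 -0.003] 0.06677146029707695 67.28516148403287
```

Call:
drive_tool(
  deltas=[0,0,0.013,0,0,0,0,0,0.02,0,0,0,0,0,0.02,0,0,0],
)

```text
time_s: 20.95
ee_pos: [0.5213, 0.1106, 0.0661]
eef_rot: [-180.0, -0.0, 90.2]
wrist_force: [-0.1, -0.0, -1.0]
opening: 0.0666
grasp_force: 67.3
```

```bash
python3 r.py
```

```text
20.95 [0.5213 0.1106 0.0661] [-179.99   -0.     90.15] F [-0.14 -0.02 -0.98] M [ 0.019 -0.054 -0.012] 0.06660064221718623 67.2849703207612
```

Call:
drive_tool(
  deltas=[0,0,0.01,0,0,0,0,0,0.017,0,0,0,0,0,0.017,0,0,0],
)

```text
time_s: 21.25
ee_pos: [0.5212, 0.1105, 0.0635]
eef_rot: [-180.0, 0.0, 90.1]
wrist_force: [-0.4, 0.9, -0.4]
opening: 0.0667
grasp_force: 67.3
```

```bash
python3 r.py
```

```text
21.25 [0.5212 0.1105 0.0635] [-179.98    0.     90.15] F [-0.36  0.86 -0.38] M [ 0.034 -0.033 -0.014] 0.06665568156700638 67.28527955710888
```

Call:
drive_tool(
  deltas=[0,0,0.007,0,0,0,0,0,0.01,0,0,0,0,0,0.01,0,0,0],
)

```text
time_s: 21.55
ee_pos: [0.5215, 0.1106, 0.0629]
eef_rot: [180.0, -0.0, 90.1]
wrist_force: [-4.6, -1.0, 9.3]
opening: 0.067
grasp_force: 68.3
```

```bash
python3 r.py
```

```text
21.55 [0.5215 0.1106 0.0629] [ 1.7999e+02 -3.0000e-02  9.0140e+01] F [-4.55 -1.    9.25] M [-0.169  0.924 -0.038] 0.06700534508084925 68.27848428860307
```

Contact at TCP 0.063, as expected. Release, rise straight up, and check.

Call:
drive_tool(
  deltas=[0,0,0,0,0,0,0,0,0,0,0,0,0,0,0,0,0,0],
  hand=97,
)

```text
time_s: 21.85
ee_pos: [0.5213, 0.1105, 0.062]
eef_rot: [-180.0, -0.0, 90.2]
wrist_force: [-0.4, 0.5, 0.4]
opening: 0.0826
grasp_force: 0.0
```

Call:
drive_tool(
  deltas=[0,0,-0.15,0,0,0,0,0,-0.4,0,0,0,-0.3,0,-0.8,0,0,0,-0.3,0,-0.8,0,0,0,-0.3,0,-0.8,0,0,0],
)

```text
time_s: 22.35
ee_pos: [0.5233, 0.0632, 0.1854]
eef_rot: [179.7, -0.1, 89.9]
wrist_force: [-0.4, 0.0, -1.1]
opening: 0.0829
grasp_force: 0.0
```

```bash
python3 r.py; python3 - <<'E'
from h import *
import cv2,json
m=arm.camera_model('wrist')
w=arm.grab_frame('wrist')[:,:,::-1];a=arm.grab_frame('scene')[:,:,::-1];b=arm.grab_frame('side')[:,:,::-1]
print(project(m,[[.521,.1037,.088],[.521,.1037,.072]]))
A=cv2.resize(a[205:280,265:365],(400,300),interpolation=2); B=cv2.resize(b[210:285,235:335],(400,300),interpolation=2)
W=cv2.resize(w,(400,300))
c=project(m,[.521,.1037,.088])[0].astype(int)
y,x=max(c[1]-75,0),max(c[0]-100,0); Z=cv2.resize(w[y:y+150,x:x+200],(400,300))
cv2.imwrite('pics/fin.png',np.vstack([np.hstack([A,B]),np.hstack([W,Z])]))
E
```

```text
22.35 [0.5233 0.0632 0.1854] [ 1.7969e+02 -7.0000e-02  8.9930e+01] F [-0.35  0.02 -1.1 ] M [ 0.031 -0.07  -0.03 ] 0.08285592470509569 0.0
[[318.71508054 184.2470928 ]
 [318.83176019 180.511934  ]]
```

View pics/fin.png

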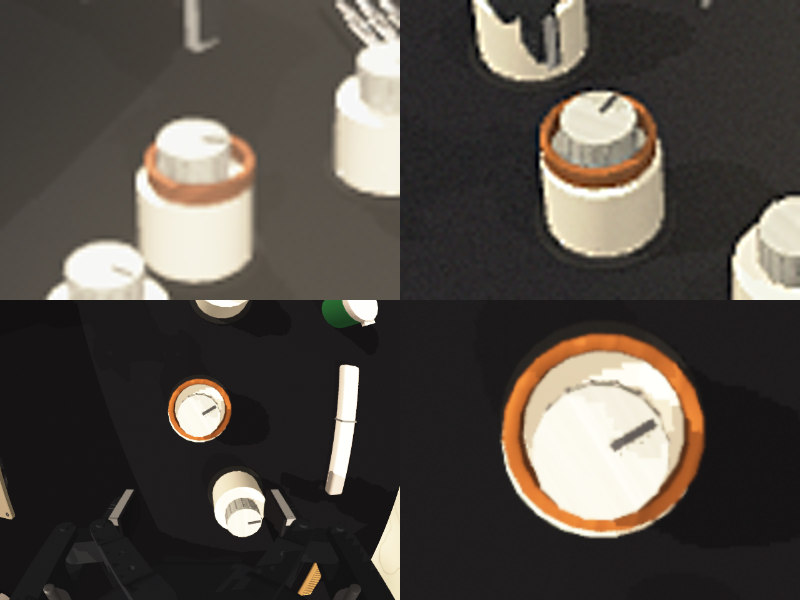

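The bangle lies flat on the middle jar's shoulder round the cap, a few millimetres off centre, with the gripper well clear. I'm handing the job in.

```bash
python3 -c "
from station import arm
print(arm.sign_off())"
```

```text
the job is handed in; nothing more can be done
None
```

I tried all three caps: left and right held firm and the middle one is loose. The bangle now lies flat round the middle cap on its jar's shoulder, and the job is handed in, though the sign-off gave no verdict.

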